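Refit the voltage knob on the etching supply

ROBOT

A 6-joint arm with a two-finger parallel gripper is mounted at the origin on the work surface; the furniture and walls round the work are solid. World frame = base frame: x ahead of the robot, y to its left, z up, the work surface at z = 0. Lengths are in m, angles in degrees, forces in N, time in s.
With the tool pointing down it reaches from about 0.25 to 0.725 m from the base axis. Payload 9.7 kg.
Tool frame: the origin (TCP) lies between the finger pads; the fingertips stand 19 mm ahead of it and the grasp point (between the pads) is the TCP; z points along the fingers, y is the line along which they close (so a half turn about z gives the same grasp; the last joint's range is limited). The gripper opens to 85 mm and grips with 20 to 120 N. Pads are 22 mm wide; open, the fingers measure 114 mm over their backs; the gripper's body (76 mm by 85 mm) begins 54 mm behind the grasp point. The pads swing forward as they close: fully open they stand 13 mm farther back than shut.
Start: joints at [-72.88, 4.979, 10.078, 95.1, 0, 90], TCP at [0.162, -0.526, 0.25] pointing down, gripper open.
Joint ranges: [-179.16, 179.16], [-48.56, 103.87], [-65.8, 70.77], [-126.05, 130.52], [-82.76, 87.17], [-180, 180]. Speed limits (degrees/s): [127.2, 127.2, 147.25, 180, 180, 180].

INTERFACE

Orientations are given as [roll, pitch, yaw] about the fixed x, y, z axes, in that order (R = Rz(yaw) Ry(pitch) Rx(roll)).
In Python, from workcell import telemetry, camera, calibration, workorder gives the robot as it stands.
- The arm moves only by the tool play_rows, never from a script. Its argument "increments" is a list of rows, each a list of 3 entries, a list of its own where there are three numbers: the shift along the tool's x, y, z in mm, then the turn, a rotation vector about the tool's x, y, z in degrees, then the closure, from 0 (fully open) to 1 (shut). In form: [[[x, y, z], [ax, ay, az], jaw], ...]. A call has 1 to 20 rows; each row is the pose to reach, as a shift and turn from the pose commanded when the call began, along the tool's axes at that moment; what a row does not reach only later rows make up. A row lasts 1/10 s, in which the tool goes at most 50 mm and 8.59 degrees, less where a joint would pass 70% of its speed; a pose out of reach is approached as far as the arm can. A call with a gripper value outside its range is refused whole. The fingers move at their own pace and stop on an object; "grip_force" is the grip in N (left out, the last holds). Time passes only in rows, so rows that repeat a pose let the fingers close. It gives the time, the measured TCP pose, the force, the opening and the grip force at its end, in the units of the state.
- telemetry.get_obs(): the state, without advancing time (a new reading comes with each control period).
- camera(name): name is "side" or "top"; returns (picture, depth): 384x512x3 uint8, red, green, blue; 384x512 float32, m along the optical axis (not along the pixel's ray), 0 where there is no reading.
- calibration(name): a dict with "vertical_fov" (degrees; the focal length in pixels is half the picture's height over the tangent of half this angle, whatever the lens; pixels are square), "cx", "cy" (the principal point, pixels), "rvec" (rotation vector, rad) and "tvec" (3), from world to camera coordinates, as OpenCV has them. Camera axes: x right, y down, z forward; pixel columns grow to the right and rows downward; lengths in m; the calibration is good to about 2 mm. A picture is of the moment at which its call begins. calibration takes no time and is no camera call.
- workorder.job_done(): hands the job in; it is judged then, once.
The state is a dict: "time": time; "q": joint angles; "qd": joint speeds; "joint_efforts": joint torques, N m; "ee_pos": TCP position; "tcp_rot": TCP orientation; "wrist_force": force on the tool from outside, world axes, zero at the start; "torque": the same for the moment, N m; "opening": finger opening in m; "grasp_force": force on a finger pad.
Only numpy, scipy, OpenCV 4.12 (cv2) and the standard library are available. Lean on these libraries where they do the work, as an engineer would, in place of code of your own. Each camera call takes 0.05 s, during which the arm holds its last target. There are 200 camera calls.

TASK

The voltage knob of the etching supply has been taken off for cleaning and lies in the white dish. Press it back onto the bare D-shaped spindle on the sloping panel, fully home until it snaps, then with it turn the spindle anticlockwise to its zero stop, so that the pointer is at the long mark at the top of the scale, and let go. Do not change the setting of the other knob, and leave the dropper bottle and the wash bottle standing where they are.

Things in the scene. Friction and masses are not known exactly. Their poses are not given: they have to be found in the camera images.
- knob_centre (a point): The loose black knob, bore down in the dish: point on its axis, half-way up its 38 mm. z: up out of its top; x: to its pointer. Round hub 42 mm across, 20 mm high; on it an upright grip bar 12 mm thick (along y), 38 mm long (along x), 18 mm high. Take it by the bar's sides, fingertips just above the hub, which they may press on.
- knob_pointer (a point): Tip of the loose knob's pointer: the pointed end of its grip bar, marked by a white line; 19 mm from the axis along the knob's +x, level with its top.
- knob: The same knob; origin on the axis at the underside, axes as knob_centre. Its bore opens there: 16.5 mm deep, 13 mm across, with a flat 2.4 mm from the axis on the pointer (+x) side; mouth chamfered 1.8 mm on the round, 0.5 mm on the flat. About 80 g.
- spindle_tip (a point): Centre of the free end of the bare steel spindle. z: out along it, square to the panel, leaning 26 degrees from vertical towards the robot. x: to the side of its flat. 12 mm across, flat 2 mm from the axis, stands 14.5 mm out of its seat, a bush 26 mm across; end tapered. Knob home: its underside on the seat, knob_centre 4.5 mm out along z, knob x along this x.
- spindle (a joint): Turn of the spindle, rad, clockwise positive as seen looking onto the panel. 0: the zero stop, flat (and fitted pointer) straight up the slope at the long mark; other stop 2.4. Friction about 0.03 N m; stays where it is left. A fitted knob has some 0.1 rad of play either way on the spindle.
- voltage_control: The bare control: scale disc 73 mm across, bush and spindle, on the panel (origin level with the worktop). A spring ball stands 2.6 mm out of the spindle's round back, 8 mm above the seat; the knob pushes it in and it snaps behind a lip in the bore: about 10 N along the spindle, over the last 10 mm. The knob goes on one way round only (0.2 rad off at most), then holds itself.
- etch_unit: Etching supply, a grey case fixed on the worktop, 134 mm deep (x), 180 mm wide (y), 102 mm high; origin under its centre, front (-x) towards the robot. Its panel slopes up from 55 mm at the front edge to 102 mm, at 26 degrees to the level, and bears two controls side by side, 92 mm apart; which one is bare varies.
- timer_pointer (a point): Pointer tip of the other knob, fitted on the neighbouring control: 19 mm off its axis, level with its top. Same shape as the loose knob. It turns easily; its setting must not change.
- dish: White porcelain dish, loose, 90 mm across, rim 14 mm high, floor 3 mm thick; origin under its centre.
- bottle_mid (a point): Middle (62.5 mm up) of a standing loose dropper bottle, 50 mm across, 125 mm high.
- wash_bottle: Wash bottle, loose, 188 mm high; its body, 62 mm across, is centred 22 mm from the origin along its -y; origin on the worktop.
- objective_box: Fixed wooden box at the back, 112 mm high, 165 mm along world x, 115 mm along world y (turned some 4 degrees); origin under its centre.
Not all that is in view belongs to the job. Leave any blue or pink look-alike of the knob alone.

How it is judged (in metres and radians):
On the way, in this order (a step that is already met when the one before it is completed fails the run):
1. the knob is on the spindle, pressed home past its snap (z of knob_centre in the frame of spindle_tip below 0.0062 m and x of knob_centre in the frame of spindle_tip between -0.002 and 0.002 m and y of knob_centre in the frame of spindle_tip between -0.002 and 0.002 m and angle between the z axis of knob_centre and the z axis of spindle_tip, either way round below 0.1 rad and x of knob_pointer in the frame of spindle_tip above 0.015 m), for 0.2 s.
2. with the knob home, the spindle is turned to its zero stop (all of step 1 and value of joint spindle below 0.12 rad), for 0.2 s.
At the end, for the whole second after the job is handed in: The knob is on the voltage spindle within 2 mm of its axis, snapped home (within 1.7 mm of resting on the bush) and square to the panel within 0.1 rad, its pointer on the side of the spindle's flat; the spindle is within 0.12 rad of its zero stop; the knob is at rest and released (all of step 2 and linear speed of knob below 0.01 m/s); the robot touches nothing.
It fails at once if the setting of the other knob is changed (its pointer moves more than 4 mm) (distance of timer_pointer from where it was at the start of the episode above 0.004 m).
It fails at once if the dropper bottle is shoved more than 30 mm or tipped (distance of bottle_mid from where it was at the start of the episode above 0.03 m or angle between bottle_mid's own z axis and vertical above 0.4 rad).
It fails at once if the wash bottle is shoved more than 30 mm or tipped (distance of wash_bottle from where it was at the start of the episode above 0.03 m or angle between wash_bottle's own z axis and vertical above 0.4 rad).
It also fails if it takes over 51 s, if anything falls off the work surface, if the arm or the gripper's body presses on something with over 40 N, if the wrist force passes 120 N, or if a joint passes its speed limit or range.

## Working session

There is one attempt and no reset: what is moved stays moved. The work goes in short steps, Python scripts to look and compute and a tool call to move; the robot and the scene stay as the last step left them, time stands still between calls to the robot, and variables do not carry over. Pictures are saved under pics/ and viewed, at most 10 in all, crops included, and the job is handed in when it is done.

Besides the shell and the picture viewer there is one more tool, called after "Request:" as name(argument=value, ...), one argument or row to a line, values as JSON. play_rows: Moves the arm, as the interface text tells. Its arguments: {"type":"object","properties":{"increments":{"type":"array"},"grip_force":{"type":"number"}},"required":["increments"]}

```bash
ls; mkdir -p pics; cat > h.py <<'E'
import numpy as np, cv2
from workcell import telemetry, camera, calibration, workorder
from scipy.spatial.transform import Rotation as R
def cal(n):
    c=calibration(n); f=192/np.tan(np.radians(c["vertical_fov"])/2)
    M=cv2.Rodrigues(np.array(c["rvec"],float))[0]; return f,c["cx"],c["cy"],M,np.array(c["tvec"],float).ravel()
def cloud(n,d):
    f,cx,cy,M,t=cal(n); v,u=np.mgrid[0:384,0:512]
    P=np.stack([(u-cx)/f*d,(v-cy)/f*d,d],-1); return (P-t)@M
def ray(n,u,v):
    f,cx,cy,M,t=cal(n); return -M.T@t, M.T@np.array([(u-cx)/f,(v-cy)/f,1])
def onz(n,u,v,z):
    o,d=ray(n,u,v); return o+d*(z-o[2])/d[2]
def proj(n,P):
    f,cx,cy,M,t=cal(n); c=M@np.array(P)+t; return f*c[0]/c[2]+cx, f*c[1]/c[2]+cy
E
python3 - <<'E'
from h import *
ims=[]
for n in("top","side"):
    p,d=camera(n); np.savez(f"{n}0.npz",p=p,d=d); 
    cv2.imwrite(f"pics/{n}0.png",p[...,::-1]); c=calibration(n); print(n,c)
print(telemetry.get_obs())
E
```

```text
pics
top {'vertical_fov': 57.77816781231505, 'cx': 253.14237121979392, 'cy': 192.87463499451965, 'rvec': array([ 2.12240432, -2.13346939,  0.17789439]), 'tvec': array([0.11211535, 0.38939189, 0.95072395])}
side {'vertical_fov': 50.68879192386245, 'cx': 248.79701054758792, 'cy': 190.81438847575785, 'rvec': array([ 1.30128083,  1.89905839, -1.09296201]), 'tvec': array([ 0.02739833, -0.10116895,  1.54446704])}
{'time': 0.1, 'q': array([-7.28786369e+01,  5.01015342e+00,  1.00397058e+01,  9.50983013e+01,
        5.50872480e-04,  8.99991509e+01]), 'qd': array([ 0.06164652, -0.11882711,  0.15853184, -0.03062111,  0.03582543,
       -0.04821198]), 'joint_efforts': array([-1.86926850e-04, -5.21559405e+01,  4.65654552e+01,  1.59873313e-02,
        7.33023796e-06, -1.25188623e-05]), 'ee_pos': array([ 0.16187161, -0.52546597,  0.24963916]), 'tcp_rot': array([-1.79931251e+02, -5.51890910e-04,  1.71222115e+01]), 'wrist_force': array([ 0.39184791, -0.0230058 , -0.22627445]), 'torque': array([-0.0379639 , -0.02386577, -0.03293208]), 'grasp_force': 0.0, 'opening': 0.08558740483634174}
```

```bash
python3 -c "
import cv2
for n in('top','side'):
    cv2.imwrite(f'pics/{n}0b.png',cv2.resize(cv2.imread(f'pics/{n}0.png'),(800,600),interpolation=cv2.INTER_CUBIC))"
```

```text
(no output)
```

View pics/top0b.png

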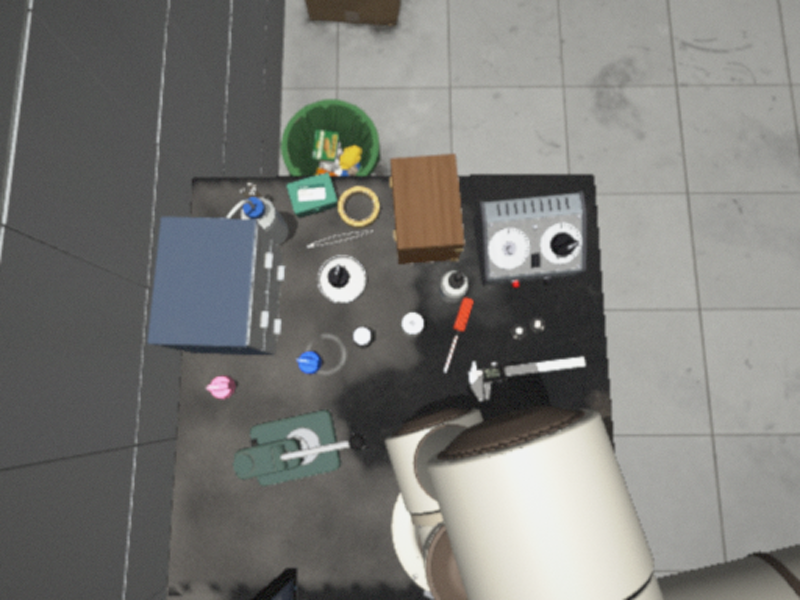

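View pics/side0b.png

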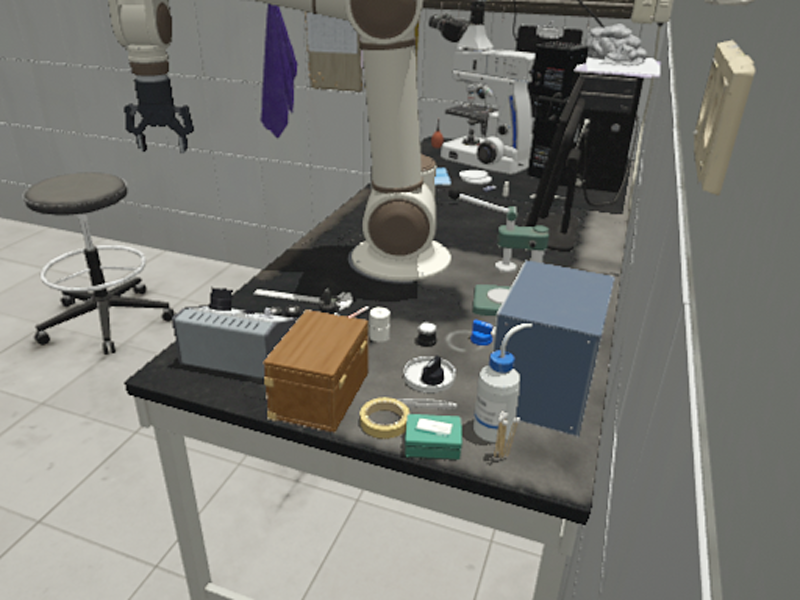

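Top view (800×600 scale): the black knob sits in the white dish at (341,278). Other candidates are the blue look-alike (309,362), the pink one (220,387), and the fitted timer knob (563,244) on the right control. The knob in the dish fits the description. The bare control is the left one at (509,247). I'll confirm both in one enlarged crop.

```bash
python3 - <<'E'
from h import *
z=np.load("top0.npz");p=z["p"][...,::-1];s=np.load("side0.npz");q=s["p"][...,::-1]
c=lambda im,u,v,w,h:cv2.resize(im[v-h:v+h,u-w:u+w],(400,300),interpolation=cv2.INTER_CUBIC)
cv2.imwrite("pics/crop1.png",np.vstack([np.hstack([c(p,218,178,24,18),c(p,326,158,24,18)]),np.hstack([c(q,276,238,24,18),c(p,360,158,24,18)])]))
C=cloud("top",z["d"]);
print("knob z\n",(C[168:188,208:230,2]*1000).astype(int))
print("spindle z\n",(C[146:170,314:338,2]*1000).astype(int))
for u,v in((218,178),(326,158),(358,156),(291,180)):print(u,v,C[v,u].round(3))
E
```

```text
knob z
 [[   9    5    4    3    3    7    3    3   42   40    5    4    6    3
     1    1    3    1    1    6    1    3]
 [   5    5    3    5    3    2    2   43   39   43    3    5    2    4
     3    3    4    3    4    3    3    2]
 [   2    5    6    3    4   22   23   41   38   40   42   22    1    2
     4    1    3    3    4    3    1    5]
 [   4    3    0    2   22   25   40   42   41   43   37   20   21    2
     3    3    3    3    3    3    3    3]
 [   3    3    6   27   24   25   41   44   41   42   40   20   20   24
     5    5    5    3    4    0    3    3]
 [   5    2   23   20   24   25   42   39   40   41   30   24   23   23
    23    4    7    2    4    1    3    4]
 [   3    5   24   25   23   24   42   42   40   40   33   22   23   23
    22    9    2    5    2    2    1    1]
 [   5    4   24   25   23   44 1004   43   38   39   23   24   20   26
    22   12    4    2    4    5    3    4]
 [   3    5   25   22   21   42   42   39   44   38   22   25   25   22
    20   15    1    7    1    1    2    4]
 [   2    4   25   22   24   42   42   44   40   32   20 
[... 3638 characters left out ...]
 69   67   69   68   70   67
    70   69   68   70   70   71   69   66   70   66]
 [  69   73   69   69   70   68   67   70   72   69   70   68   68   69
    68   68   67   69   67   68   68   68   66   67]
 [  69   66   69   68   70   69   67   69   68   70   69   66   67   66
    68   63   68   65   66   66   66   65   61   64]
 [  67   67   69   68   65   67   66   68   67   68   63   68   65   69
    66   65   66   65   64   63   64   63   63   65]
 [  64   65   63   67   64   64   69   64   66   65   65   65   62   65
    65   65   64   63   66   64   63   63   62   65]]
218 178 [0.436 0.211 0.024]
326 158 [ 0.473 -0.087  0.097]
358 156 [ 0.479 -0.173  0.095]
291 180 [0.414 0.008 0.092]
```

View pics/crop1.png

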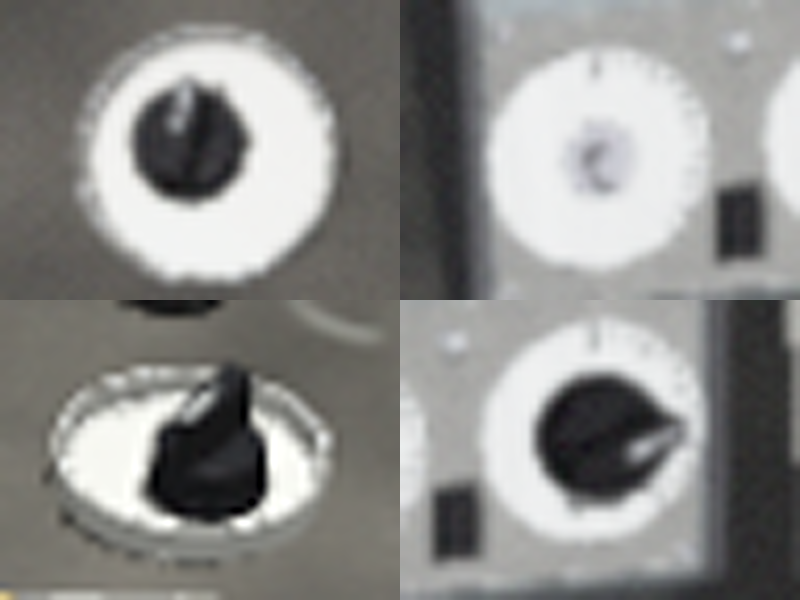

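The crops confirm that the black knob with the white pointer line is in the dish, with its pointer up-image and slightly left. The bare spindle is on the left disc at about px (325.5,159). The timer knob is on the right. Next I'll average some frames for precise fits.

```bash
python3 - <<'E'
from h import *
N=8
F=[camera("top") for _ in range(N)]
p=np.mean([f[0].astype(float) for f in F],0)
D=np.array([f[1] for f in F]); 
d=np.median(D,0); np.savez("topavg.npz",p=p,d=d)
C=cloud("top",d); f,cx,cy,M,t=cal("top"); print("cam",-M.T@t)
# panel plane
reg=np.zeros((384,512),bool); reg[134:178,309:372]=1
g=p.mean(-1)
white=reg&(g>170)
n,l,st,ce=cv2.connectedComponentsWithStats(white.astype(np.uint8)); print([(i,st[i],ce[i]) for i in range(1,n) if st[i][4]>80])
i=[i for i in range(1,n) if st[i][4]>80 and ce[i][0]<340][0]
P=C[l==i]; 
for _ in range(4):
    m=P.mean(0); nn=np.linalg.svd(P-m)[2][2]; nn*=np.sign(nn[2]); P=P[abs((P-m)@nn)<.004]
print("normal",nn,"tilt",np.degrees(np.arccos(nn[2])),"yaw",np.degrees(np.arctan2(-nn[1],-nn[0])), "pt",m)
h=(C-m)@nn*1000
print("h\n",h[150:167,316:336].round(0).astype(int))
print("g\n",g[150:167,316:336].round(0).astype(int))
for nm,u,v in(("spindle",326,159),("knob",218,175)):
    c=cv2.resize(p[v-12:v+12,u-16:u+16].astype(np.uint8)[...,::-1],(400,300),interpolation=cv2.INTER_CUBIC)
    cv2.imwrite(f"pics/{nm}.png",c)
cv2.imwrite("pics/both.png",np.hstack([cv2.imread("pics/spindle.png"),cv2.imread("pics/knob.png")]))
# knob in dish: top of bar
K=C[160:190,205:235]; k=K[K[...,2]>.036]; k=k[k[:,2]<.06]
mk=k.mean(0); w=np.linalg.svd((k-mk)[:,:2])[2][0]; print("bar",mk,np.degrees(np.arctan2(w[1],w[0])),((k-mk)[:,:2]@w).min(),((k-mk)[:,:2]@w).max())
dk=(g<90)&(np.arange(384)[:,None]>160)&(np.arange(384)[:,None]<190)&(np.arange(512)>207)&(np.arange(512)<229)&(C[...,2]>.017)&(C[...,2]<.03)
u=np.argwhere(dk)
hub=C[dk]; (c2,r)=cv2.minEnclosingCircle(hub[:,:2].astype(np.float32)); print("hub circle",c2,r, np.median(hub[:,2]))
E
```

```text
cam [0.22019474 0.10421429 1.00435332]
[(1, array([312, 134,  60,  37, 716], dtype=int32), array([351.6773743 , 148.43715084])), (3, array([312, 145,  29,  31, 638], dtype=int32), array([325.81661442, 158.78056426]))]
normal [-0.43825792 -0.04426108  0.89775885] tilt 26.13497572423901 yaw 5.7669320572577965 pt [ 0.47620446 -0.09021218  0.07763075]
h
 [[-2  0 -1  1  1 -1  0 -1 -1  0  0  0  0  0  0  0 -1  0  1  0]
 [ 0  0 -1  0  0  0 -1  0  1  0  0  0 -1  0  0  0  0  1  0  0]
 [ 0  0  0  1  0  0 -1 -1 -1 -1  0  1 -1  1  0  0  1  0 -1  0]
 [-1 -1 -1  1  0 -2  0  0 -1  1  0 -1  0  1  0  1 -1  0  1  0]
 [ 0  0  0  0  0  2 -1 -1  0  3  1  2  0  0  2  0  0  0  1  0]
 [ 0  0  1  1  1  1  1 -1  2  1  2  1  2  2  0  1 -2  0 -1 -1]
 [ 0 -1  1  0  0  1  0  1  1  2  1  2  2  1  0  1  0  1  0 -2]
 [ 1  0  0  0  0 -1  3  1  2  7 10 13  2  2  2  0  0  1 -1  1]
 [ 1  0 -1  0  0  0  2  1  4 12 14 16  1  0  2  0 -1  1  0  0]
 [-1  1  1 -1 -1  0  2  2 11 14 17 16  1  0  1 -1  0  1  0  1]
 [ 0  0  0  1  0  0  2  1 11 15 17 15 17  2  1  0  1  1  1  1]
 [ 2 -1  0  0  1  0  1  2  1  2 17 17 17  2  0  0  0  
[... 1267 characters left out ...]
7 238 240 240 238 232 219 205 185 163 182 194 210 222 233 236 237 237
  237 234]
 [237 238 239 240 239 236 223 201 196 172 157 175 205 226 235 236 237 237
  237 233]
 [237 238 239 240 239 237 232 222 217 210 202 216 226 232 236 236 237 237
  237 234]
 [237 238 239 240 239 238 237 235 232 231 232 235 235 236 236 237 237 236
  233 224]
 [236 238 239 240 239 238 238 237 237 236 237 238 237 237 237 237 237 236
  233 221]
 [236 237 239 240 239 238 238 238 237 237 237 238 236 237 236 236 237 233
  228 222]]
bar [0.4420196  0.21742419 0.04143703] 167.23719156555205 -0.019520412733259714 0.01748621545650046
hub circle (0.44076934456825256, 0.2171149104833603) 0.01808011718094349 0.023526119359302728
```

View pics/both.png

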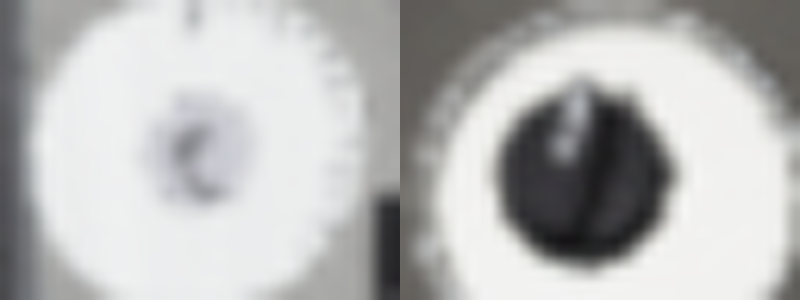

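```bash
python3 - <<'E'
from h import *
z=np.load("topavg.npz");p,d=z["p"],z["d"];C=cloud("top",d);g=p.mean(-1)
# unit yaw from the two scale discs: white edge contour rays cut with plane
pt=np.array([.4762,-.0902,.0776])
def plane(u,v,n,p0):
    o,dd=ray("top",u,v); return o+dd*((p0-o)@n)/(dd@n)
def circ(Q):
    A=np.c_[Q,np.ones(len(Q))];s=np.linalg.lstsq(A,(Q**2).sum(1),rcond=None)[0];return s[:2]/2,np.sqrt(s[2]+(s[:2]**2).sum()/4)
yaw=0.
from scipy.ndimage import map_coordinates
for it in range(3):
    x=R.from_euler('z',yaw)
    n=x.apply([-np.sin(np.radians(26)),0,np.cos(np.radians(26))]); lat=x.apply([0,-1,0]); up=np.cross(n,lat)
    cs=[]
    for c0 in((325.8,158.8),(359.5,155.5)):
        pts=[]
        for a in np.radians(np.arange(0,360,4)):
            rr=np.arange(9,17,.1);uu=c0[0]+rr*np.cos(a);vv=c0[1]+rr*np.sin(a)
            gg=map_coordinates(g,[vv,uu],order=1); 
            k=np.argmin(np.gradient(gg)); 
            if gg[max(k-15,0)]>215 and gg[min(k+15,79)]<205: pts.append(plane(uu[k],vv[k],n,pt))
        P=np.array(pts);Q=np.c_[(P-pt)@lat,(P-pt)@up]
        for _ in range(5):
            c,r=circ(Q);e=abs(np.hypot(*(Q-c).T)-r);Q=Q[e<max(.0012,2*np.median(e))]
        cs.append(c);print(len(Q),"disc r",r.round(4),"centre",(pt+c[0]*lat+c[1]*up).round(4),"med err",np.median(e).round(5))
    dc=cs[1]-cs[0];print("sep",np.hypot(*dc),"ang",np.degrees(np.arctan2(dc[1],dc[0])))
    yaw+=np.arctan2(dc[1],dc[0])*1.0
yaw=yaw; print("yaw",np.degrees(yaw))
c=pt+cs[0][0]*lat+cs[0][1]*up
h=(C-c)@n*1000
print("bush h",np.median(h[155:163,328:331]), "tip h",np.median(h[158:162,326:328]))
print("face pixels lat,up (mm), h,g")
for v in range(155,164):
    for u in range(322,331):
        if h[v,u]>5:
            q=C[v,u]-c;print(v,u,(q@lat*1000).round(1),(q@up*1000).round(1),h[v,u].round(1),g[v,u].round(0))
tip=c+n*.0165;print("tip guess",tip,"px",proj("top",tip))
# obstacles
for nm,lo,hi,rg in(("box",.1,.13,(98,170,245,300)),("bottle",.08,.14,(168,195,275,305))):
    S=C[rg[0]:rg[1],rg[2]:rg[3]].reshape(-1,3);S=S[(S[:,2]>lo)&(S[:,2]<hi)];print(nm,S.min(0).round(3),S.max(0).round(3),len(S))
# knob hub circle at top of hub, by dark edge
c0=(215.5,174.6);Q=[]
for a in np.radians(np.arange(0,360,5)):
    rr=np.arange(4,12,.1);gg=map_coordinates(g,[c0[1]+rr*np.sin(a),c0[0]+rr*np.cos(a)],order=1);k=np.argmax(np.gradient(gg))
    Q.append(onz("top",c0[0]+rr[k]*np.cos(a),c0[1]+rr[k]*np.sin(a),.013)[:2])
Q=np.array(Q)
for _ in range(5):
    k,r=circ(Q);e=abs(np.hypot(*(Q-k).T)-r);Q=Q[e<max(.001,2*np.median(e))]
print("hub silhouette",k,r,len(Q))
K=C[160:190,205:235].reshape(-1,3);K=K[(K[:,2]>.036)&(K[:,2]<.06)];rct=cv2.minAreaRect((K[:,:2]*1000).astype(np.float32));print("bar rect mm",rct)
for a in(0,90):print("up dir",proj("top",[.44+.05*np.cos(np.radians(a)),.217+.05*np.sin(np.radians(a)),.04]),proj("top",[.44,.217,.04]))
E
```

```text
64 disc r 0.0369 centre [ 0.4765 -0.0885  0.0777] med err 0.00043
55 disc r 0.0365 centre [ 0.4843 -0.1796  0.0816] med err 0.00039
sep 0.0915292058773842 ang 5.471197555962911
63 disc r 0.037 centre [ 0.4765 -0.0886  0.0778] med err 0.00039
56 disc r 0.037 centre [ 0.4852 -0.1807  0.0778] med err 0.00046
sep 0.09247040506104695 ang -0.06275703582858302
63 disc r 0.037 centre [ 0.4765 -0.0886  0.0778] med err 0.00039
56 disc r 0.037 centre [ 0.4852 -0.1807  0.0778] med err 0.00046
sep 0.09245671642968212 ang -0.0004983060117414774
yaw 5.4079422141225875
bush h 1.338557987115494 tip h 16.411733112375195
face pixels lat,up (mm), h,g
157 325 -2.0 6.1 6.7 160.0
157 326 0.0 6.4 9.6 170.0
157 327 2.0 6.8 12.9 196.0
158 325 -3.4 4.5 12.2 145.0
158 326 -1.2 4.7 14.4 178.0
158 327 1.2 4.7 15.7 199.0
159 324 -5.9 1.7 10.7 149.0
159 325 -3.9 2.1 13.9 161.0
159 326 -1.9 2.5 17.2 194.0
159 327 1.1 2.0 15.9 203.0
160 324 -6.1 -0.9 11.3 172.0
160 325 -4.1 -0.5 14.7 175.0
160 326 -1.9 -0.3 16.9 199.0
160 327 1.2 -0.9 15.2 203.0
160 328 3.5 -0.8 17.0 207.0
161 326 -2.2 -2.9 17.4 182.0
161 327 0.6 -3.3 17.1 194.0
161 328 3.5 -3.6 16.6 210.0
tip guess [ 0.469293   -0.08929681  0.09264568] px (np.float64(326.67721956601633), np.float64(159.79397935812253))
box [ 0.469 -0.008  0.1  ] [0.639 0.117 0.115] 2534
bottle [ 0.405 -0.008  0.081] [0.43  0.019 0.126] 96
hub silhouette [0.4421865  0.21777944] 0.020581129279167866 45
bar rect mm ((443.0466613769531, 217.29168701171875), (11.345891952514648, 36.98834228515625), 76.83535766601562)
up dir (np.float64(215.65895414423917), np.float64(158.35286155799568)) (np.float64(215.4131618420892), np.float64(175.38947884072218))
up dir (np.float64(197.82917363401944), np.float64(175.49536190830887)) (np.float64(215.4131618420892), np.float64(175.38947884072218))
```

Findings:
- **Knob:** at about (0.4425, 0.2175), pointer yaw about −13°.
- **Spindle tip:** at about (0.4693, −0.0893, 0.0926), with the unit yawed 5.4°.
- **Spindle flat:** roughly 75° clockwise from straight up the slope.

Plan: squeeze the hub along the pointer to centre the knob in one direction, then turn 90° and take the bar, so the knob is exactly centred on the TCP.

```bash
cat >> h.py <<'E'
def delta(pos,rot,o=None):
    """shift mm / rotvec deg in present tool axes to reach pos, rot (Rotation)"""
    o=o or telemetry.get_obs(); A=R.from_euler('xyz',o["tcp_rot"],degrees=True)
    print("t",round(o["time"],2),"q",o["q"].round(1),"shift",(A.inv().apply(np.array(pos)-o["ee_pos"])*1000).round(1),"turn",(A.inv()*rot).as_rotvec(degrees=True).round(1))
def down(yaw): return R.from_euler('xyz',[180,0,yaw],degrees=True)
UY=5.41; TIP=np.array([.4693,-.0893,.0926])
NRM=R.from_euler('z',UY,degrees=True).apply([-np.sin(np.radians(26)),0,np.cos(np.radians(26))])
def fit(phi,flip=False):
    """tool rotation: z=-NRM, x along pointer at phi deg clockwise from up slope"""
    up=np.cross(NRM,R.from_euler('z',UY,degrees=True).apply([0,-1,0]))
    lat=np.cross(up,NRM); a=np.radians(phi); x=np.cos(a)*up+np.sin(a)*lat
    if flip:x=-x
    return R.from_matrix(np.c_[x,np.cross(-NRM,x),-NRM])
E
python3 -c "
from h import *
delta([.4425,.2175,.12],down(77)); print(fit(75).as_euler('xyz',degrees=True),fit(0).apply([1,0,0]))"
```

```text
t 0.5 q [-72.9   5.   10.1  95.1  -0.   90. ] shift [ 486.9 -627.6  130.3] turn [ -0.    0.  -59.9]
[-154.77424212   -6.51473906  -71.04924804] [0.89479039 0.08474016 0.43837115]
```

Request:
play_rows(
  increments=[
    [[487,-628,0],[0,0,-60],0.25],
    [[487,-628,0],[0,0,-60],0.25],
    [[487,-628,0],[0,0,-60],0.25],
    [[487,-628,0],[0,0,-60],0.25],
    [[487,-628,0],[0,0,-60],0.25],
    [[487,-628,0],[0,0,-60],0.25],
    [[487,-628,0],[0,0,-60],0.25],
    [[487,-628,0],[0,0,-60],0.25],
    [[487,-628,0],[0,0,-60],0.25],
    [[487,-628,0],[0,0,-60],0.25],
    [[487,-628,0],[0,0,-60],0.25],
    [[487,-628,0],[0,0,-60],0.25],
    [[487,-628,0],[0,0,-60],0.25],
    [[487,-628,60],[0,0,-60],0.25],
    [[487,-628,130],[0,0,-60],0.25],
    [[487,-628,130],[0,0,-60],0.25],
    [[487,-628,130],[0,0,-60],0.25],
    [[487,-628,130],[0,0,-60],0.25],
    [[487,-628,130],[0,0,-60],0.25],
    [[487,-628,130],[0,0,-60],0.25],
  ],
  grip_force=20,
)

```text
time: 2.5
ee_pos: [0.4428, 0.2175, 0.1218]
tcp_rot: [179.9, -0.1, 77.1]
wrist_force: [0.2, 0.9, 0.1]
opening: 0.0642
grasp_force: 0.0
```

```bash
python3 -c "
from h import *
delta([.4425,.2175,.033],down(77))"
```

```text
t 2.5 q [ 26.2  -3.4 -12.6  80.7  -0.  129.1] shift [-0.2 -0.4 88.8] turn [ 0.1 -0.1  0.1]
```

Request:
play_rows(
  increments=[
    [[0,0,45],[0,0,0],0.25],
    [[0,0,80],[0,0,0],0.25],
    [[0,0,89],[0,0,0],0.25],
    [[0,0,89],[0,0,0],0.25],
    [[0,0,89],[0,0,0],0.6],
    [[0,0,89],[0,0,0],0.6],
    [[0,0,89],[0,0,0],0.6],
    [[0,0,89],[0,0,0],0.6],
    [[0,0,89],[0,0,0],0.6],
    [[0,0,89],[0,0,0],0.6],
  ],
  grip_force=20,
)

```text
time: 3.5
ee_pos: [0.4438, 0.2184, 0.0339]
tcp_rot: [179.8, -0.1, 77.1]
wrist_force: [-1.1, -1.1, 6.6]
opening: 0.0387
grasp_force: 19.4
```

Request:
play_rows(
  increments=[
    [[0,0,0],[0,0,0],0.3],
    [[0,0,0],[0,0,0],0.3],
    [[0,0,-6],[0,0,-6],0.3],
    [[0,0,-12],[0,0,-14],0.3],
    [[0,0,-12],[0,0,-22],0.3],
    [[0,0,-12],[0,0,-30],0.3],
    [[0,0,-12],[0,0,-38],0.3],
    [[0,0,-12],[0,0,-46],0.4],
    [[0,0,-12],[0,0,-54],0.4],
    [[0,0,-12],[0,0,-62],0.4],
    [[0,0,-12],[0,0,-70],0.45],
    [[0,0,-12],[0,0,-78],0.5],
    [[0,0,-10],[0,0,-86],0.5],
    [[0,0,-10],[0,0,-90],0.5],
    [[0,0,-10],[0,0,-90],0.5],
    [[0,0,-10],[0,0,-90],1],
    [[0,0,-10],[0,0,-90],1],
    [[0,0,-10],[0,0,-90],1],
    [[0,0,-10],[0,0,-90],1],
    [[0,0,-10],[0,0,-90],1],
  ],
  grip_force=40,
)

```text
time: 5.5
ee_pos: [0.4431, 0.2182, 0.0424]
tcp_rot: [179.9, 0.1, 167.0]
wrist_force: [0.1, -0.5, 6.4]
opening: 0.0109
grasp_force: 41.1
```

```bash
python3 -c "
from h import *
o=telemetry.get_obs();print(o['opening'],o['grasp_force'],o['wrist_force'],o['ee_pos'])
TP=TIP+NRM*.06; print(TP); delta(TP,fit(75,True))"
```

```text
0.010910141859731867 41.105812585688 [ 0.1110158  -0.53434803  6.36561572] [0.44314518 0.21815925 0.04244841]
[ 0.44311489 -0.09177983  0.14652764]
t 5.5 q [ 26.2  -1.5 -19.7  71.7  -0.   39.2] shift [ -69.9 -301.9 -104.3] turn [-19.6 -18.5  55.6]
```

Request:
play_rows(
  increments=[
    [[0,0,-40],[0,0,0],1],
    [[0,0,-90],[0,0,0],1],
    [[0,0,-140],[0,0,0],1],
    [[-10,-43,-160],[-3,-2.5,8],1],
    [[-20,-86,-160],[-6,-5,16],1],
    [[-30,-130,-160],[-8,-8,24],1],
    [[-40,-173,-160],[-11,-11,32],1],
    [[-50,-216,-160],[-14,-13,40],1],
    [[-60,-260,-160],[-17,-16,48],1],
    [[-70,-302,-160],[-19.6,-18.5,55.6],1],
    [[-70,-302,-130],[-19.6,-18.5,55.6],1],
    [[-70,-302,-104],[-19.6,-18.5,55.6],1],
    [[-70,-302,-104],[-19.6,-18.5,55.6],1],
    [[-70,-302,-104],[-19.6,-18.5,55.6],1],
  ],
  grip_force=60,
)

```text
time: 6.9
ee_pos: [0.4433, -0.092, 0.1458]
tcp_rot: [154.9, 6.5, 109.0]
wrist_force: [0.3, 0.9, 0.2]
opening: 0.0107
grasp_force: 61.1
```

```bash
python3 - <<'E'
from h import *
o=telemetry.get_obs();print(o['opening'],o['grasp_force'],o['wrist_force'],o['ee_pos'])
delta(TIP+NRM*.042,fit(75,True))
a,_=camera("top");b,_=camera("side");
print(proj("top",TIP),proj("side",TIP))
u,v=map(int,proj("side",TIP)) 
c=lambda im,u,v:cv2.resize(im[max(v-30,0):v+30,max(u-40,0):u+40,::-1],(400,300),interpolation=cv2.INTER_CUBIC)
cv2.imwrite("pics/held.png",np.hstack([c(a,326,155),c(b,u,v-5)]))
E
```

```text
0.010664991095059936 61.126241739839315 [0.28962561 0.89061222 0.16554081] [ 0.44332119 -0.09196248  0.14582965]
t 6.9 q [-17.5 -34.1 -37.1  62.9   9.8  54.2] shift [ 0.1  0.2 17.3] turn [-0.1 -0.1  0.1]
(np.float64(326.67489036008044), np.float64(159.79596145666812)) (np.float64(170.7156057435751), np.float64(196.39787687599696))
```

View pics/held.png

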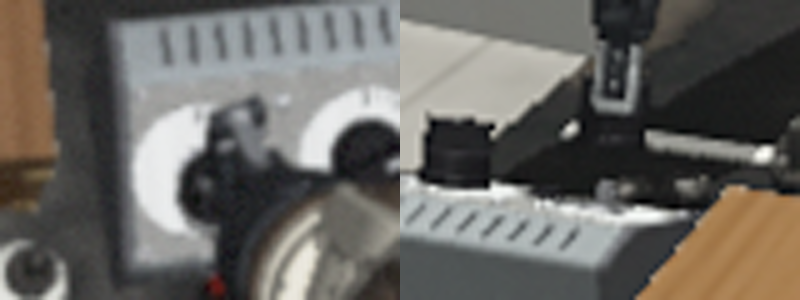

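Side view: the held knob hangs upright above the bare spindle, whose tip is at about crop (607,190), close to the prediction. Now I'll descend in small steps while watching the force.

Request:
play_rows(
  increments=[
    [[0,0,10],[0,0,0],1],
    [[0,0,17],[0,0,0],1],
    [[0,0,20],[0,0,0],1],
    [[0,0,21],[0,0,0],1],
    [[0,0,22],[0,0,0],1],
    [[0,0,23],[0,0,0],1],
    [[0,0,23],[0,0,0],1],
  ],
)

```text
time: 7.7
ee_pos: [0.4534, -0.0912, 0.1247]
tcp_rot: [154.9, 6.5, 109.1]
wrist_force: [0.8, -1.6, -0.3]
opening: 0.0106
grasp_force: 61.2
```

```bash
cat >> h.py <<'E'
def rep(phi=75,hgt=.0249):
    o=telemetry.get_obs();A=R.from_euler('xyz',o["tcp_rot"],degrees=True);F=fit(phi,True)
    print("tool-frame force",A.inv().apply(o["wrist_force"]).round(1),"torque",A.inv().apply(o["torque"]).round(2),"open",round(o["opening"]*1000,1),"grip",round(o["grasp_force"],1),"above tip mm",round((o["ee_pos"]-TIP)@NRM*1000,1))
    delta(TIP+NRM*hgt,F,o)
E
python3 -c "
from h import *
rep()"
```

```text
tool-frame force [-1.7 -0.   0.5] torque [ 0.49 -0.21  0.02] open 10.6 grip 61.2 above tip mm 35.8
t 7.7 q [-16.8 -32.5 -38.6  59.8   9.5  54.7] shift [ 0.3  0.4 10.9] turn [-0.1 -0.   0.1]
```

Request:
play_rows(
  increments=[
    [[0,0,1],[0,0,0],1],
    [[0,0,2],[0,0,0],1],
    [[0,0,2.5],[0,0,0],1],
    [[0,0,2.5],[0,0,0],1],
  ],
)

```text
time: 8.1
ee_pos: [0.4547, -0.091, 0.1226]
tcp_rot: [154.9, 6.5, 109.1]
wrist_force: [2.2, -0.8, 0.1]
opening: 0.0103
grasp_force: 61.1
```

```bash
python3 -c "
from h import *
rep()"
```

```text
tool-frame force [-1.5  1.6  0.8] torque [-0.02 -0.29  0.01] open 10.3 grip 61.1 above tip mm 33.4
t 8.1 q [-16.8 -32.4 -38.7  59.4   9.5  54.8] shift [0.3 0.2 8.5] turn [-0.1 -0.   0.1]
```

Request:
play_rows(
  increments=[
    [[0,0,1],[0,0,0],1],
    [[0,0,2],[0,0,0],1],
    [[0,0,3],[0,0,0],1],
    [[0,0,3],[0,0,0],1],
  ],
)

```text
time: 8.5
ee_pos: [0.456, -0.0909, 0.1199]
tcp_rot: [154.9, 6.5, 109.1]
wrist_force: [2.1, -0.0, 1.9]
opening: 0.0102
grasp_force: 61.4
```

```bash
python3 -c "
from h import *
rep()"
```

```text
tool-frame force [-0.9  2.5 -0.8] torque [-0.21 -0.04 -0.  ] open 10.2 grip 61.4 above tip mm 30.4
t 8.5 q [-16.7 -32.1 -38.9  59.    9.5  54.8] shift [0.3 0.1 5.5] turn [-0.1 -0.1  0.1]
```

Request:
play_rows(
  increments=[
    [[0,0,1.5],[0,0,0],1],
    [[0,0,3],[0,0,0],1],
    [[0,0,4],[0,0,0],1],
    [[0,0,4],[0,0,0],1],
  ],
)

```text
time: 8.9
ee_pos: [0.4579, -0.0907, 0.116]
tcp_rot: [154.9, 6.5, 109.1]
wrist_force: [7.9, 0.2, -0.5]
opening: 0.0103
grasp_force: 60.6
```

```bash
python3 - <<'E'
from h import *
rep()
b,_=camera("side");u,v=171,196
cv2.imwrite("pics/s2.png",cv2.resize(b[v-35:v+25,u-40:u+40,::-1],(800,600),interpolation=cv2.INTER_CUBIC))
E
```

```text
tool-frame force [-2.3  6.5  3.8] torque [-0.9  -0.43  0.04] open 10.3 grip 60.6 above tip mm 26.1
t 8.9 q [-16.6 -31.8 -39.1  58.4   9.4  54.9] shift [0.3 0.2 1.2] turn [-0.1 -0.   0.1]
```

View pics/s2.png

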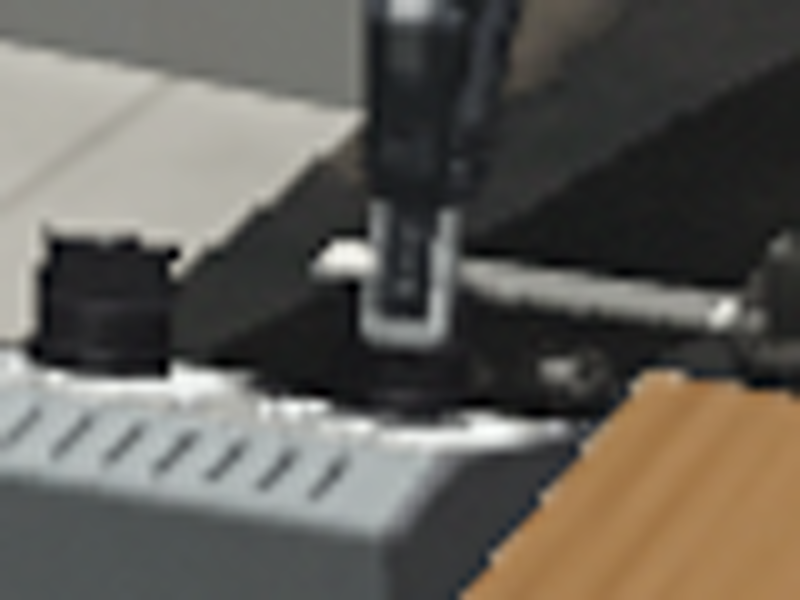

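The knob hub is now over the spindle and almost on the disc (hub foot at about (410,410)). A side load of about 6 N needs easing while I press on.

Request:
play_rows(
  increments=[
    [[0,0.7,1],[0,0,0],1],
    [[0,0.7,2],[0,0,0],1],
    [[0,0.7,3],[0,0,0],1],
    [[0,0.7,3],[0,0,0],1],
  ],
)

```text
time: 9.35
ee_pos: [0.4595, -0.0906, 0.115]
tcp_rot: [154.8, 6.6, 109.0]
wrist_force: [-8.2, -0.8, 12.8]
opening: 0.0106
grasp_force: 63.8
```

```bash
python3 -c "
from h import *
rep()"
```

```text
tool-frame force [  0.4  -1.7 -15.1] torque [ 0.59  0.12 -0.  ] open 10.6 grip 63.8 above tip mm 24.4
t 9.35 q [-16.5 -31.6 -39.1  58.2   9.4  55.1] shift [ 0.6 -0.8 -0.5] turn [-0.1  0.   0.1]
```

Request:
play_rows(
  increments=[
    [[0,0,1],[0,0,0],1],
    [[0,0,2],[0,0,0],1],
    [[0,0,2],[0,0,0],1],
  ],
)

```text
time: 9.65
ee_pos: [0.4602, -0.0907, 0.1152]
tcp_rot: [154.8, 6.6, 109.0]
wrist_force: [-26.8, -0.0, 33.5]
opening: 0.0106
grasp_force: 69.1
```

```bash
python3 -c "
from h import *
rep()"
```

```text
tool-frame force [  4.8  -8.3 -41.8] torque [ 2.23  1.1  -0.02] open 10.6 grip 69.1 above tip mm 24.3
t 9.65 q [-16.4 -31.6 -39.1  58.1   9.3  55.1] shift [ 1.  -1.4 -0.6] turn [-0.   0.1  0.1]
```

Request:
play_rows(
  increments=[
    [[0,0,-2.5],[0,0,0],1],
    [[0,0,-2.5],[0,0,-6],1],
    [[0,0,-2.5],[0,0,-12],1],
    [[0,0,-2.5],[0,0,-18],1],
    [[0,0,-2.5],[0,0,-24],1],
    [[0,0,-2.5],[0,0,-30],1],
    [[0,0,-2.5],[0,0,-30],1],
  ],
)

```text
time: 10.35
ee_pos: [0.4595, -0.0909, 0.115]
tcp_rot: [161.1, 18.2, 137.7]
wrist_force: [-1.0, -2.6, 7.7]
opening: 0.0105
grasp_force: 62.5
```

```bash
python3 -c "
from h import *
rep()"
```

```text
tool-frame force [-3.3 -0.2 -7.4] torque [ 0.35 -0.44  0.  ] open 10.5 grip 62.5 above tip mm 24.4
t 10.35 q [-16.5 -31.6 -39.1  58.2   9.3  24.8] shift [ 1.1 -0.1 -0.5] turn [-0.1  0.  30.3]
```

Request:
play_rows(
  increments=[
    [[0,0,0],[0,0,-6],1],
    [[0,0,0],[0,0,-12],1],
    [[0,0,0],[0,0,-18],1],
    [[0,0,0],[0,0,-24],1],
    [[0,0,0],[0,0,-30],1],
    [[0,0,0],[0,0,-36],1],
    [[0,0,0],[0,0,-40],1],
    [[0,0,0],[0,0,-40],1],
  ],
)

```text
time: 11.15
ee_pos: [0.4593, -0.091, 0.1149]
tcp_rot: [177.8, 25.8, -179.9]
wrist_force: [-3.6, -3.5, 8.5]
opening: 0.01
grasp_force: 62.8
```

```bash
python3 -c "
from h import *
rep()"
```

```text
tool-frame force [-0.5 -3.2 -9.3] torque [0.74 0.16 0.03] open 10.0 grip 62.8 above tip mm 24.4
t 11.15 q [-16.5 -31.6 -39.1  58.2   9.3 -15.1] shift [ 0.7  0.7 -0.5] turn [-0.1 -0.  70.2]
```

Request:
play_rows(
  increments=[
    [[0,0,0],[0,0,-4],1],
    [[0,0,0],[0,0,-8],1],
    [[0,0,0],[0,0,-11],1],
    [[0,0,0],[0,0,-11],1],
  ],
)

```text
time: 11.55
ee_pos: [0.4593, -0.0911, 0.1149]
tcp_rot: [-176.9, 25.7, -167.7]
wrist_force: [-3.2, -3.9, 9.9]
opening: 0.0104
grasp_force: 62.9
```

```bash
python3 -c "
from h import *
rep()"
```

```text
tool-frame force [ -0.7  -3.7 -10.4] torque [ 0.77  0.4  -0.  ] open 10.4 grip 62.9 above tip mm 24.5
t 11.55 q [-16.5 -31.6 -39.1  58.2   9.3 -26.1] shift [ 0.5  0.9 -0.5] turn [-0.1 -0.  81.2]
```

Request:
play_rows(
  increments=[
    [[0,0,0],[0,0,-4],1],
    [[0,0,0],[0,0,-8],1],
    [[0,0,0],[0,0,-8],1],
  ],
)

```text
time: 11.85
ee_pos: [0.4593, -0.0911, 0.1149]
tcp_rot: [-173.1, 25.0, -158.9]
wrist_force: [-3.3, -4.3, 7.5]
opening: 0.0104
grasp_force: 62.8
```

```bash
python3 -c "
from h import *
rep()
for _ in range(1):
    o=telemetry.get_obs();print(o['torque'],o['joint_efforts'].round(2))"
```

```text
tool-frame force [ 1.  -3.8 -8.3] torque [0.82 0.51 0.01] open 10.4 grip 62.8 above tip mm 24.5
t 11.85 q [-16.5 -31.6 -39.1  58.2   9.3 -34.1] shift [ 0.4  1.  -0.4] turn [-0.1 -0.  89.2]
[-0.85318207  0.21451396 -0.41135809] [  2.44 -14.33  46.5   -3.77   1.56  -0.91]
```

Request:
play_rows(
  increments=[
    [[0,0,0],[0,0,0],0.6],
    [[0,0,0],[0,0,0],0.6],
    [[0,0,0],[0,0,0],0.6],
    [[0,0,-20],[0,0,0],0.6],
    [[0,0,-60],[0,0,0],0.6],
    [[0,0,-100],[0,0,0],0.6],
    [[0,0,-140],[0,0,0],0.6],
    [[-20,80,-140],[0,0,0],0.6],
    [[-20,130,-140],[0,0,0],0.6],
    [[-20,180,-140],[0,0,0],0.6],
    [[-20,220,-140],[0,0,0],0.6],
    [[-20,220,-140],[0,0,0],0.6],
  ],
)

```text
time: 13.05
ee_pos: [0.3478, 0.1148, 0.2253]
tcp_rot: [-173.3, 25.1, -159.0]
wrist_force: [1.3, 0.3, -0.4]
opening: 0.0342
grasp_force: 0.0
```

```bash
python3 - <<'E'
from h import *
o=telemetry.get_obs();print(o["time"],o["ee_pos"],o["wrist_force"],o["joint_efforts"].round(2))
F=[camera("top") for _ in range(4)];a=np.mean([f[0] for f in F],0).astype(np.uint8);d=np.median([f[1] for f in F],0);np.savez("after.npz",p=a,d=d)
cv2.imwrite("pics/after.png",cv2.resize(a[128:188,305:385,::-1],(800,600),interpolation=cv2.INTER_CUBIC))
C=cloud("top",d);c=TIP-NRM*.0165;h=(C-c)@NRM*1000
x=fit(0).apply([1,0,0]);l=R.from_euler('z',UY,degrees=True).apply([0,-1,0])
m=(h>32)&(h<48)&(abs((C-c)@l)<.03)&(abs((C-c)@x)<.03);K=C[m]-c;print("n",m.sum(),"top h",np.percentile(h[m],[10,50,90]))
Q=np.c_[K@l,K@x]*1000;print(cv2.minAreaRect(Q.astype(np.float32)),Q.mean(0))
s=np.linalg.svd(Q-Q.mean(0))[2][0];print("phi",np.degrees(np.arctan2(s[0],s[1])))
E
```

```text
13.05 [0.34782752 0.11483682 0.22530633] [ 1.25983786  0.26489916 -0.4335811 ] [-12.79  -5.43  49.97  -4.01   0.66  -2.35]
n 68 top h [37.66998658 39.48955623 40.78082487]
((0.7004122734069824, 0.7128276824951172), (37.58509826660156, 11.128857612609863), 88.90216064453125) [0.47084002 0.23285766]
phi 179.80717274072592
```

View pics/after.png

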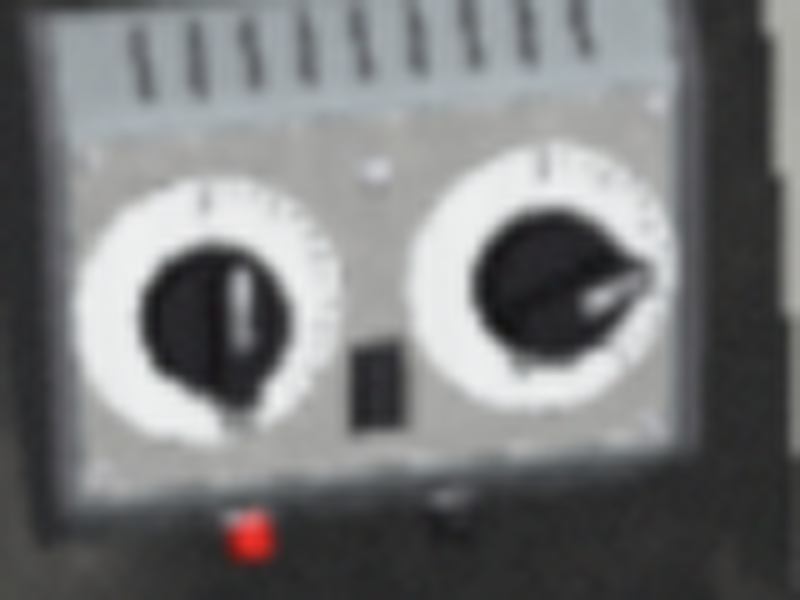

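The knob sits on the left control with its bar straight up the slope and the white line at the upper end. Its top is 39.5 mm above the disc, which means it is home. The timer knob is unchanged. The tool over-turned to −14° but the knob reads about 0°, so I'll grip again and nudge it once more against the stop to be sure.

```bash
python3 -c "
from h import *
g=np.array([.4593,-.0911,.1149])
delta(g+NRM*.1,fit(0,True));delta(g+NRM*.03,fit(0,True));delta(g,fit(0,True))"
```

```text
t 13.25 q [ 24.  -46.4 -34.1  77.7  -7.8   2.4] shift [  20.8 -217.4   38.4] turn [ 0.2 -0.2 14.4]
t 13.25 q [ 24.  -46.4 -34.1  77.7  -7.8   2.4] shift [  20.6 -217.6  108.4] turn [ 0.2 -0.2 14.4]
t 13.25 q [ 24.  -46.4 -34.1  77.7  -7.8   2.4] shift [  20.5 -217.7  138.4] turn [ 0.2 -0.2 14.4]
```

Request:
play_rows(
  increments=[
    [[5,-45,0],[0,0,4],0.6],
    [[10,-90,0],[0,0,8],0.6],
    [[15,-135,0],[0,0,12],0.6],
    [[20,-180,0],[0,0,14.4],0.6],
    [[20.5,-217.5,10],[0,0,14.4],0.6],
    [[20.5,-217.5,50],[0,0,14.4],0.6],
    [[20.5,-217.5,90],[0,0,14.4],0.6],
    [[20.5,-217.5,108],[0,0,14.4],0.6],
    [[20.5,-217.5,125],[0,0,14.4],0.6],
    [[20.5,-217.5,137],[0,0,14.4],0.6],
    [[20.5,-217.5,137],[0,0,14.4],1],
    [[20.5,-217.5,137],[0,0,14.4],1],
    [[20.5,-217.5,137],[0,0,14.4],1],
    [[20.5,-217.5,137],[0,0,14.4],1],
  ],
  grip_force=40,
)

```text
time: 14.65
ee_pos: [0.4579, -0.0929, 0.117]
tcp_rot: [179.8, 25.8, -174.9]
wrist_force: [-2.4, 1.8, -1.9]
opening: 0.0111
grasp_force: 41.4
```

```bash
python3 -c "
from h import *
rep()
o=telemetry.get_obs();print(o['joint_efforts'].round(2))"
```

```text
tool-frame force [2.8 2.  0.7] torque [-0.57  1.07  0.  ] open 11.1 grip 41.4 above tip mm 27.0
t 14.65 q [-16.9 -31.6 -38.9  58.6   9.5 -19.9] shift [0.2 2.5 2.1] turn [-0.1 -0.2 74.7]
[ -1.01 -19.26  54.22  -6.07   0.1   -0.  ]
```

Request:
play_rows(
  increments=[
    [[0,1,2],[0,0,0],1],
    [[0,1,3.5],[0,0,0],1],
    [[0,1,3],[0,0,-3],1],
    [[0,1,3],[0,0,-6],1],
    [[0,1,3],[0,0,-6],1],
  ],
)

```text
time: 15.15
ee_pos: [0.459, -0.092, 0.1165]
tcp_rot: [-177.1, 25.7, -168.1]
wrist_force: [-26.9, 2.2, 22.3]
opening: 0.011
grasp_force: 45.7
```

```bash
python3 -c "
from h import *
rep()
o=telemetry.get_obs();print(o['joint_efforts'].round(2))"
```

```text
tool-frame force [ 13.6   6.2 -31.6] torque [-1.3   3.4  -0.02] open 11.0 grip 45.7 above tip mm 26.1
t 15.15 q [-16.7 -31.6 -38.9  58.4   9.4 -25.8] shift [0.8 1.8 1.2] turn [-0.1 -0.1 80.8]
[  1.59  -9.37  47.3  -10.99   0.77  -0.63]
```

Request:
play_rows(
  increments=[
    [[0,0,0],[0,0,-3],1],
    [[0,0,0],[0,0,-6],1],
    [[0,0,0],[0,0,-6],1],
  ],
)

```text
time: 15.45
ee_pos: [0.459, -0.092, 0.1165]
tcp_rot: [-174.3, 25.3, -161.5]
wrist_force: [-28.0, 2.3, 22.2]
opening: 0.0108
grasp_force: 45.6
```

```bash
python3 -c "
from h import *
rep()
o=telemetry.get_obs();print(o['joint_efforts'].round(2))"
```

```text
tool-frame force [ 13.9   7.9 -32.1] torque [-1.59  3.21  0.02] open 10.8 grip 45.6 above tip mm 26.1
t 15.45 q [-16.7 -31.6 -38.9  58.4   9.4 -31.8] shift [0.6 1.9 1.2] turn [-0.1 -0.1 86.8]
[  1.54  -9.41  47.28 -10.92   0.74  -0.65]
```

Request:
play_rows(
  increments=[
    [[0,0,-2.5],[0,0,0],1],
    [[0,0,-2.5],[0,0,0],0.6],
    [[0,0,-2.5],[0,0,0],0.6],
    [[0,0,-2.5],[0,0,0],0.6],
    [[0,0,-20],[0,0,0],0.6],
    [[0,0,-60],[0,0,0],0.6],
    [[0,0,-100],[0,0,0],0.6],
    [[0,0,-140],[0,0,0],0.6],
    [[-20,80,-140],[0,0,0],0.6],
    [[-20,130,-140],[0,0,0],0.6],
    [[-20,180,-140],[0,0,0],0.6],
    [[-20,220,-140],[0,0,0],0.6],
    [[-20,220,-140],[0,0,0],0.6],
  ],
)

```text
time: 16.75
ee_pos: [0.356, 0.1175, 0.2298]
tcp_rot: [-174.4, 25.4, -161.7]
wrist_force: [-0.3, -0.6, -0.0]
opening: 0.0343
grasp_force: 0.0
```

```bash
python3 - <<'E'
from h import *
o=telemetry.get_obs();print(o["time"],o["ee_pos"],o["wrist_force"])
F=[camera("top") for _ in range(6)];a=np.mean([f[0] for f in F],0).astype(np.uint8);d=np.median([f[1] for f in F],0)
cv2.imwrite("pics/after2.png",cv2.resize(a[128:188,305:385,::-1],(800,600),interpolation=cv2.INTER_CUBIC))
c=TIP-NRM*.0165
x=fit(0).apply([1,0,0]);l=R.from_euler('z',UY,degrees=True).apply([0,-1,0])
T=c+.0921*l
for dd in(np.load("after.npz")["d"],d):
  C=cloud("top",dd);h=(C-c)@NRM*1000
  for cc in(c,T):
    m=(h>32)&(h<48)&(abs((C-cc)@l)<.03)&(abs((C-cc)@x)<.03);K=C[m]-cc
    Q=np.c_[K@l,K@x]*1000;s=np.linalg.svd(Q-Q.mean(0))[2][0];r=cv2.minAreaRect(Q.astype(np.float32))
    hub=(h>18)&(h<25)&(np.linalg.norm(C-cc,axis=-1)<.035)
    print(m.sum(),"h",np.median(h[m]).round(2),"hub h",np.median(h[hub]).round(2),"ctr",Q.mean(0).round(1),"phi",np.degrees(np.arctan2(s[0],s[1])).round(1),r)
E
```

```text
16.75 [0.35604826 0.11753216 0.22980402] [-0.27590669 -0.57164356 -0.04215518]
68 h 39.49 hub h 21.75 ctr [0.5 0.2] phi 179.8 ((0.7004122734069824, 0.7128276824951172), (37.58509826660156, 11.128857612609863), 88.90216064453125)
73 h 39.47 hub h 21.38 ctr [-0.4  1.4] phi -116.1 ((0.6717739105224609, 0.9033298492431641), (36.95405578613281, 12.241044998168945), 27.829797744750977)
68 h 39.71 hub h 21.65 ctr [0.6 0.2] phi -178.9 ((0.6370434761047363, 0.7884864807128906), (37.622276306152344, 10.743224143981934), 88.3135757446289)
73 h 39.52 hub h 21.51 ctr [-0.7  1.3] phi -114.8 ((0.852325439453125, 0.9335517883300781), (36.855140686035156, 11.990497589111328), 24.060598373413086)
```

View pics/after2.png

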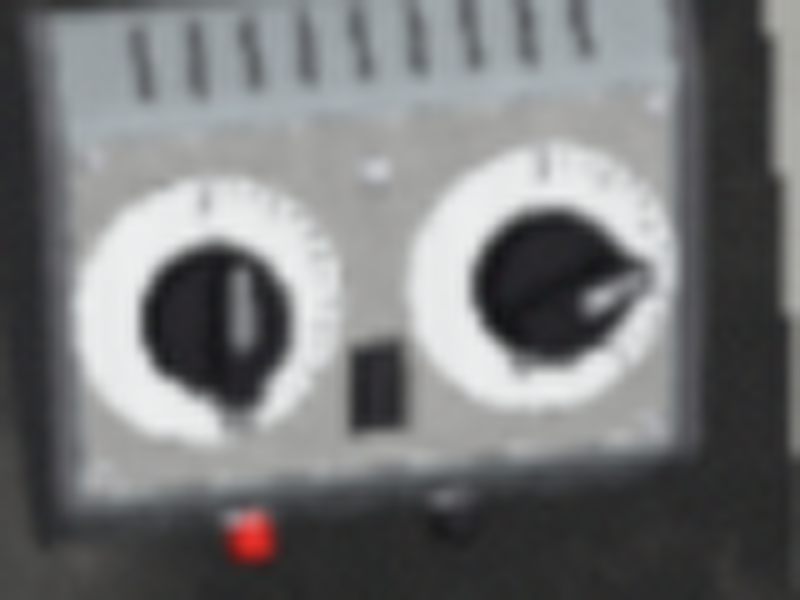

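The second nudge left the knob in the same place (0°, top at 39.7 mm against 39.5 mm for the fitted timer knob), so it is against the stop and home. The arm is clear, so I'm handing in.

```bash
python3 -c "
from h import *
print(workorder.job_done())"
```

```text
the job is handed in; nothing more can be done
None
```

The knob is pressed home on the voltage spindle with its pointer at the zero mark, judged from camera measurements, and released; the timer knob looks unchanged, I never went near the bottles, and the job was handed in at about 17 s with no verdict returned.

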